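Raise the recipe camera's telescoping post and hold it up

TASK

Open the hinged lid of the grey case until it rests on its stop. Then squeeze the button on the side of the telescoping camera post's grip inside, pull the post straight up past its first stop to its second, fully extended, and finish still gripping it there, held up by your fingers, because it sinks back if let go. Leave the lid open and the things standing round the case where they are.

Things in the scene. Friction and masses are not known exactly. Their poses are not given: they have to be found in the camera images.
- case: Grey plastic case screwed to the worktop (it cannot move), 144 mm (its x) by 200 mm (its y), open box with rim 80 mm above the worktop. Origin: centre of its underside, on the worktop; its +x points away from the robot to the hinge side, +y left, z up. Walls 5 mm. The post stands inside at x = -25 mm, y = 0 of this frame; beside it there is nothing above 34 mm.
- lid (a joint): Lid angle in rad: 0 shut, 1.7 (97 degrees) fully open on its stop. The lid is a cap 38 mm deep (top 118 mm above the worktop when shut), hinged along the case's far (+x) rim, opening upward and away from the robot; 0.25 kg; it falls shut if let go below about 1.2 rad and falls back onto its stop beyond 1.4 rad.
- lid_hinge (a point): Middle of the lid's hinge line, on the far rim: 72 mm from the case's centre along its +x, 80 mm above the worktop. The hinge line runs along the case's y.
- lid_tab (a point): Grip point of the lid's dark metal pull tab: a flat tongue 24 mm wide (along the case's y), 10 mm thick, sticking 42 mm out of the middle of the lid's front face. This point is on its middle, 28 mm out from that face, 100 mm above the worktop and 172 mm from the hinge line (horizontally) when the lid is shut. Pinched on its two narrow sides (along y) from above, it can swing between the fingers as the lid turns.
- grip_head: Black grip at the top of the telescoping post: a block 30 mm (x) by 36 mm (y) by 36 mm high, axes parallel to the case's, with a 4 mm screw stud on top. Origin on the post's axis, 2 mm below the block's underside; the block's middle is 20 mm above the origin. With the post down the origin is 72 mm and the block's top 110 mm above the worktop.
- button_face (a point): Middle of the outer face of the round grey release button (18 mm across) on the grip's +y side, 20 mm above the grip's origin; it stands 5 mm proud of the block. Pinching the grip along y, one finger on the button and the other on the opposite face, presses it: then it is 36.5 mm over both.
- squeeze_button (a joint): How far the button is pressed in, m: 0 out, 0.0045 fully in (about 6 N). A spring pushes it out. While the post is down it is locked unless the button is in by at least 0.0025.
- upper_tube (a joint): How far the upper tube (with the grip) is drawn out of the middle tube, m: 0 in, 0.042 at its end: the first stop. It takes 3 to 5 N; a spring draws it back.
- middle_tube (a joint): How far the middle tube is drawn out of the case's outer tube, m: 0 in, 0.042 at its end: the second stop. It follows when the upper tube is fully out and the pull is raised to 8 to 10 N; a spring draws it back. At the second stop the grip is 84 mm above where it started.
- espresso_cup: bystander: small purple cup, 63 x 90 mm, 50 mm high; origin under its centre
- tape_roll: bystander: roll of tape lying flat, 103 mm across, 25 mm high; origin under its centre
- tin_spice: bystander: small tin, 58 mm across, 72 mm high; origin under its centre
- vanilla_bottle: bystander: small brown dropper bottle, 33 mm across, 102 mm high; origin under its centre

How it is judged:
On the way, in this order (a step that is already met when the one before it is completed fails the run):
1. the lid rests open on its stop, the post still down (value of joint lid above 1.62 rad and value of joint upper_tube below 0.01 m), for 0.2 s.
2. the grip's button is squeezed in by the fingers with the post still down (value of joint squeeze_button above 0.0025 m and value of joint upper_tube below 0.01 m and contact force between the fingers and grip_head above 2 N), for 0.1 s.
3. the post is drawn out to its second stop (value of joint each of upper_tube, middle_tube above 0.038 m), for 0.2 s.
At the end, for the whole second after the job is handed in: Both tubes are drawn out to within 4 mm of their ends (second stop) and still, the fingers hold the grip (contact over 2 N), and the lid is open within 0.08 rad of its stop, through the last second (all of step 3 and value of joint lid above 1.62 rad and contact force between the fingers and grip_head above 2 N and linear speed of grip_head below 0.02 m/s); the arm keeps its last pose, push and grip.
It fails at once if a thing standing round the case is pushed more than 30 mm (distance of any of espresso_cup, tape_roll, tin_spice, vanilla_bottle from where it was at the start of the episode above 0.03 m).
It fails at once if a thing standing round the case is tipped over (angle between any of espresso_cup, tape_roll, tin_spice, vanilla_bottle's own z axis and vertical above 0.5 rad).
It also fails if it takes over 51 s, if anything falls off the work surface, if the arm or the gripper's body presses on something with over 40 N, if the wrist force passes 120 N, or if a joint passes its speed limit or range.

ROBOT

A 6-joint arm with a two-finger parallel gripper is mounted at the origin on a cart in front of the work surface, level with it; the furniture and walls round the work are solid. World frame = base frame: x ahead of the robot, y to its left, z up, the work surface at z = 0. Lengths are in m, angles in rad, forces in N, time in s.
With the tool pointing down it reaches from about 0.3 to 0.75 m from the base axis. Payload 8.5 kg.
Tool frame: the origin (TCP) lies at the very end of the fingers, on their centre line; the grasp point (between the pads) lies 19 mm behind it; z points along the fingers, y is the line along which they close (so a half turn about z gives the same grasp; the last joint's range is limited). The gripper opens to 88 mm and grips with 3 to 60 N. Pads are 18 mm wide; open, the fingers measure 123 mm over their backs; the gripper's body (75 mm by 187 mm) begins 45 mm behind the grasp point.
Start: joints at [-1.486, 0.381, 1.297, -0, 1.464, -0.215], TCP at [0.162, -0.525, 0.239] pointing down, gripper open.
Joint ranges: [-3.11, 3.11], [-0.89, 2.33], [0.22, 2.48], [-1.42, 4.56], [0.17, 2.85], [-2.88, 2.88]. Speed limits (rad/s): [2.39, 2.39, 3.14, 3.14, 3.14, 3.14].

INTERFACE

Orientations are given as a unit quaternion [x, y, z, w].
In Python, from station import robot gives the robot as it stands. The module is installed in compiled form; this text tells all that it offers.
- The arm moves only by the shell command python3 -m inch 'ROWS' [OPENING] [FORCE]. ROWS is JSON, one flat list of numbers, 4 for each row, row after row: the shift along the tool's x, y, z in cm, then the turn about the tool's z in degrees. A call has 1 to 20 rows; each row shifts and turns the commanded pose from where the row before left it, along the tool's axes as they then stand; what a row does not reach is not made up. A row lasts 1/8 s, in which the tool goes at most 62.5 mm and 10.7 degrees, less where a joint would pass 70% of its speed; a pose out of reach is approached as far as the arm can. A call with a gripper value outside its range is refused whole. OPENING is the finger opening in cm, from 0 to 8.81, set as the call begins (- or left out, the last holds). The fingers move at their own pace and stop on an object; FORCE is the grip in N (left out, the last holds). Time passes only in rows, so rows that do not move let the fingers close. It gives the time, the measured TCP pose, the force, the opening and the grip force at its end, in the units of the state.
- robot.sense(): the state, without advancing time (a new reading comes with each control period).
- robot.capture(name): name is "scene" or "top"; returns the picture (384x512x3 uint8, red, green, blue); there is no depth.
- robot.calibration(name): a dict with "fx", "fy", "cx", "cy" (pixels), "dist" ([k1, k2, p1, p2, k3] as OpenCV has them; the pictures are not rectified), "world_to_cam" (4x4, takes a point from world to camera coordinates). Camera axes: x right, y down, z forward; pixel columns grow to the right and rows downward; lengths in m; the calibration is good to about 2 mm. A picture is of the moment at which its call begins. calibration takes no time and is no camera call.
- robot.hand_in(): hands the job in; it is judged then, once.
The state is a dict: "time_s": time; "joint_positions": joint angles; "joint_velocities": joint speeds; "joint_torque": joint torques, N m; "ee_pos": TCP position; "orientation": TCP orientation; "force": force on the tool from outside, world axes, zero at the start; "ft_torque": the same for the moment, N m; "finger_gap": finger opening in m; "grasp_force": force on a finger pad.
Only numpy, scipy, OpenCV 4.12 (cv2) and the standard library are available. Lean on these libraries where they do the work, as an engineer would, in place of code of your own. Each camera call takes 0.05 s, during which the arm holds its last target. There are 200 camera calls.

## Working session

There is one attempt and no reset: what is moved stays moved. The work goes in short steps, Python scripts to look and compute and a shell command to move; the robot and the scene stay as the last step left them, time stands still between calls to the robot, and variables do not carry over. Pictures are saved under pics/ and viewed, at most 10 in all, crops included, and the job is handed in when it is done.

```bash
mkdir -p pics; cat > h.py <<'E'
import numpy as np,cv2
from station import robot
def ray(name,uv):
    c=robot.calibration(name);K=np.array([[c['fx'],0,c['cx']],[0,c['fy'],c['cy']],[0,0,1.]])
    p=cv2.undistortPoints(np.array([[uv]],float),K,np.array(c['dist'],float))[0,0]
    M=np.array(c['world_to_cam']);R,t=M[:3,:3],M[:3,3]
    return -R.T@t,R.T@np.array([p[0],p[1],1.])
def plane(name,uv,z):
    o,d=ray(name,uv);return o+d*(z-o[2])/d[2]
def proj(name,P):
    c=robot.calibration(name);K=np.array([[c['fx'],0,c['cx']],[0,c['fy'],c['cy']],[0,0,1.]])
    M=np.array(c['world_to_cam']);r=cv2.Rodrigues(M[:3,:3])[0]
    return cv2.projectPoints(np.array(P,float).reshape(-1,3),r,M[:3,3],K,np.array(c['dist'],float))[0][:,0]
def tri(uv1,uv2):
    o1,d1=ray('scene',uv1);o2,d2=ray('top',uv2)
    s=np.linalg.lstsq(np.c_[d1,-d2],o2-o1,rcond=None)[0]
    a,b=o1+s[0]*d1,o2+s[1]*d2;return (a+b)/2,np.linalg.norm(a-b)
E
python3 - <<'E'
from h import *
for n in('scene','top'):
    cv2.imwrite(f'pics/{n}0.png',robot.capture(n)[:,:,::-1]);print(n,ray(n,(256,192)))
s=robot.sense();print(s['orientation'],s['ee_pos'],s['finger_gap'])
E
```

```text
scene (array([0.07215496, 0.4348922 , 0.70558364]), array([ 0.58045686, -0.447861  , -0.68014421]))
top (array([0.39678879, 0.06373732, 1.16261519]), array([ 0.18067696,  0.00712496, -0.98357887]))
[ 9.88785518e-01  1.49341279e-01  4.25056007e-05 -6.16408452e-04] [ 0.16241677 -0.52522943  0.23822771] 0.08840987919572209
```

View pics/scene0.png

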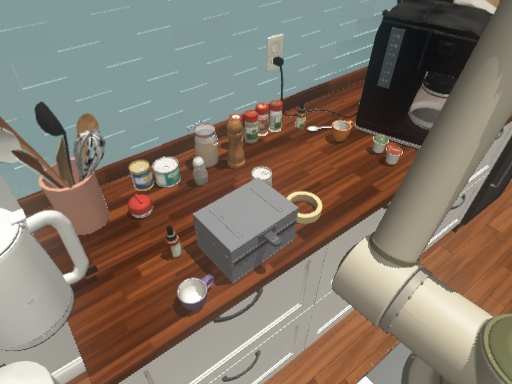

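View pics/top0.png

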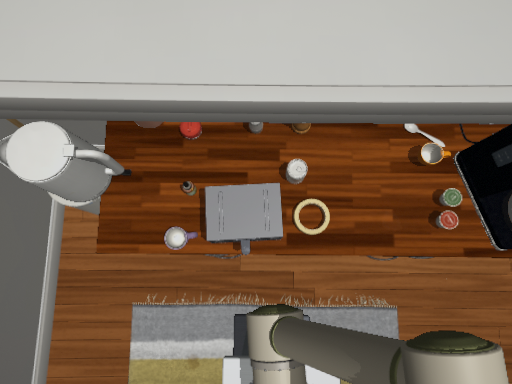

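The scene view shows the case with its tab at about (273,237). In the top view the lid spans about (206,186) to (282,240), with the tab at (245,245). The tape is at (312,217), the cup at (176,238), the tin at (297,170) and the bottle at (188,187).

```bash
python3 - <<'E'
from h import *
im=cv2.imread('pics/top0.png');hsv=cv2.cvtColor(im,cv2.COLOR_BGR2HSV)
m=((hsv[...,1]<60)&(hsv[...,2]>60)).astype(np.uint8);m[:175]=0;m[252:]=0;m[:,:200]=0;m[:,290:]=0
m=cv2.morphologyEx(cv2.morphologyEx(m,cv2.MORPH_CLOSE,np.ones((5,5))),cv2.MORPH_OPEN,np.ones((15,15)))
c=max(cv2.findContours(m,0,2)[0],key=cv2.contourArea)
r=cv2.minAreaRect(c);print(r);b=cv2.boxPoints(r)
P=np.array([plane('top',p,.118)for p in b]);print(P.round(4),np.linalg.norm(np.diff(P,axis=0),axis=1),P.mean(0))
for n,uv,z in[('top',(245,245),.1),('scene',(273,237),.1),('top',(312,217),.02),('top',(176,238),.05),('top',(297,165),.072),('top',(188,184),.1)]:print(uv,plane(n,uv,z).round(4))
big=cv2.resize(im[170:262,155:340],None,fx=4,fy=4,interpolation=2);sc=cv2.resize(cv2.imread('pics/scene0.png')[170:290,180:340],(800,600))
cv2.imwrite('pics/c1.png',np.vstack([big]))
E
```

```text
((243.00283813476562, 212.06509399414062), (56.33808135986328, 76.27576446533203), 87.51044464111328)
[[0.6048 0.2107 0.118 ]
 [0.6157 0.0078 0.118 ]
 [0.4661 0.0016 0.118 ]
 [0.4559 0.1994 0.118 ]] [0.20315929 0.14966379 0.19811817] [0.53562645 0.1048795  0.118     ]
(245, 245) [0.4495 0.099  0.1   ]
(273, 237) [0.4501 0.0944 0.1   ]
(312, 217) [ 0.5351 -0.0896  0.02  ]
(176, 238) [0.4698 0.2917 0.05  ]
(297, 165) [ 0.6752 -0.0427  0.072 ]
(188, 184) [0.6123 0.2557 0.1   ]
```

View pics/c1.png

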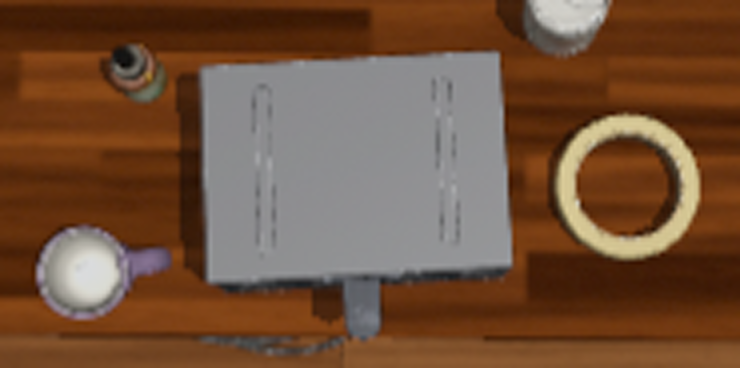

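The crop shows the lid's front top edge at about row 240, with a dark front face below it, and the tab running to about (245.5,253.5). The case is yawed about +3°. Next I check the tab tip against the model and work out the approach.

```bash
cat >> h.py <<'E'
from scipy.spatial.transform import Rotation as Ro
def go(T,yaw=None):
    s=robot.sense();R=Ro.from_quat(s['orientation']).as_matrix();d=R.T@(np.array(T)-s['ee_pos'])*100
    y=np.arctan2(R[1,0],R[0,0]);print('t',round(s['time_s'],2),'pos',np.round(s['ee_pos'],4),'shift cm',d.round(2),'yaw',np.degrees(y).round(2),'turn',None if yaw is None else np.degrees(y-yaw).round(2),'F',np.round(s['force'],1),'gap',round(s['finger_gap'],4),'gf',np.round(s['grasp_force'],1))
E
python3 - <<'E'
from h import *
print('tip',plane('top',(245.5,253.3),.103),'base',plane('top',(244.5,239.5),.105))
th=.054
C=np.array([.5356,.1049,0])
def w(p):return C+[p[0]*np.cos(th)-p[1]*np.sin(th),p[0]*np.sin(th)+p[1]*np.cos(th),p[2]]
print('tab',w([-.1,0,.1]))
print(proj('top',[w(p) for p in([-.114,0,.105],[-.072,0,.118],[.072,.1,.118],[.072,-.1,.118],[-.072,.1,.118],[-.072,-.1,.118])]).round(1))
print(proj('scene',[w(p) for p in([-.114,0,.105],[.072,.1,.118],[.072,-.1,.118],[-.072,.1,.118],[-.072,-.1,.118])]).round(1))
s=robot.sense();Ry=np.array([np.cos(.3),np.sin(.3)])
R=Ro.from_euler('z',th).as_matrix()@np.diag([1,-1,-1])
print((R.T@(w([-.1,0,.24])-s['ee_pos'])*100).round(2))
E
```

```text
tip [0.42780486 0.09729862 0.103     ] base [0.46363081 0.10040411 0.105     ]
tab [0.43574576 0.09950262 0.1       ]
[[244.9 255.6]
 [244.1 239.2]
 [204.4 186.6]
 [279.5 183.3]
 [205.6 240.9]
 [282.5 237.4]]
[[279.9 244.6]
 [192.5 213.8]
 [258.9 177.4]
 [230.7 252.8]
 [299.3 208.3]]
[ 30.66 -60.91  -0.18]
```

```bash
python3 - <<'E'
import cv2
cv2.imwrite('pics/c2.png',cv2.resize(cv2.imread('pics/scene0.png')[170:290,180:340],(800,600),interpolation=2))
E
```

```text
(no output)
```

View pics/c2.png

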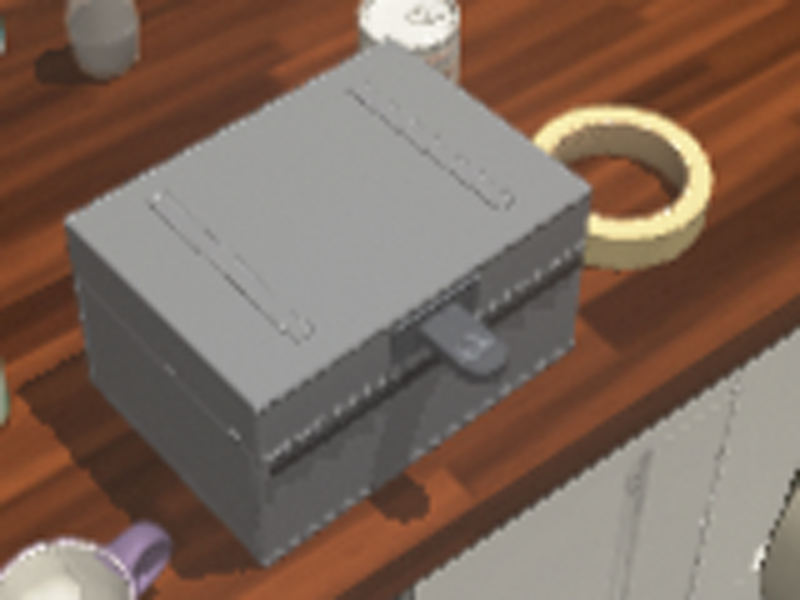

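The crop agrees with the model corners to about 1 px. I move to above the tab.

```bash
python3 -m inch '[0,0,0,7, 0,0,0,7.1, 2.4,-4.7,0,0, 2.4,-4.7,0,0, 2.4,-4.7,0,0, 2.4,-4.7,0,0, 2.4,-4.7,0,0, 2.4,-4.7,0,0, 2.4,-4.7,0,0, 2.4,-4.7,0,0, 2.4,-4.7,0,0, 2.4,-4.7,0,0, 2.4,-4.7,0,0, 2.4,-4.7,0,0, 1.9,-4.5,0,0, 0,0,0,0, 0,0,0,0]' 5; python3 - <<'E'
from h import *
go([.437,.099,.081],.054)
E
```

```text
time_s: 2.22
ee_pos: [0.4359, 0.0988, 0.2385]
orientation: [1.0, 0.027, -0.0, 0.0]
force: [0.4, -0.7, -0.6]
finger_gap: 0.05
grasp_force: 0.0
t 2.23 pos [0.4359 0.0988 0.2385] shift cm [ 0.12 -0.02 15.75] yaw 3.09 turn -0.0 F [ 0.4 -0.7 -0.6] gap 0.05 gf 0.0
```

```bash
python3 -m inch '[0,0,3.2,0, 0,0,3.2,0, 0,0,3.2,0, 0,0,3.2,0, 0,0,1.5,0, 0,0,1.4,0, 0,0,0,0]' 5 20; python3 -m inch '[0,0,0,0, 0,0,0,0, 0,0,0,0, 0,0,0,0]' 2.0 20;  python3 - <<'E'
from h import *
go([.437,.099,.081],.054)
cv2.imwrite('pics/c3.png',cv2.resize(robot.capture('scene')[170:290,180:340,::-1],(800,600),interpolation=2))
E
```

```text
time_s: 3.1
ee_pos: [0.4358, 0.098, 0.0814]
orientation: [1.0, 0.026, -0.001, -0.0]
force: [0.0, 0.7, 0.0]
finger_gap: 0.0501
grasp_force: 0.0
time_s: 3.6
ee_pos: [0.4365, 0.0986, 0.0822]
orientation: [1.0, 0.027, 0.0, 0.001]
force: [-1.7, -6.0, 2.8]
finger_gap: 0.0241
grasp_force: 20.0
t 3.6 pos [0.4365 0.0986 0.0822] shift cm [ 0.05 -0.03  0.12] yaw 3.1 turn 0.0 F [-1.7 -6.   2.8] gap 0.0241 gf 20.0
```

View pics/c3.png

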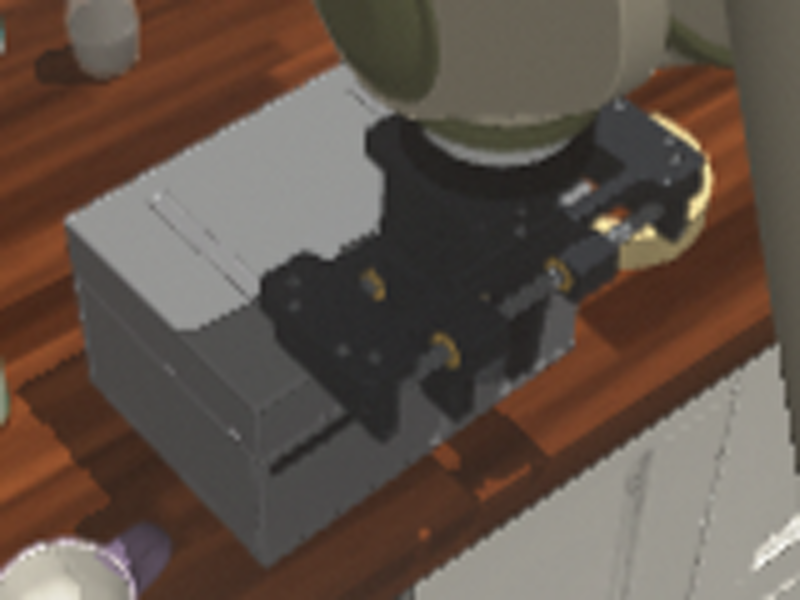

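The gap is 24.1 mm, so the tab is pinched. I compute the arc increments.

```bash
python3 -c "
import numpy as np
t=np.arange(0,1.75,.1);c,s=np.cos(t),np.sin(t);x=-17.2*c+2*s;z=17.2*s+2*c
print(np.c_[t[1:],np.diff(x),-np.diff(z)].round(2).tolist())"
```

```text
[[0.1, 0.29, -1.71], [0.2, 0.45, -1.67], [0.3, 0.62, -1.62], [0.4, 0.78, -1.55], [0.5, 0.93, -1.46], [0.6, 1.07, -1.36], [0.7, 1.2, -1.25], [0.8, 1.32, -1.12], [0.9, 1.42, -0.98], [1.0, 1.51, -0.84], [1.1, 1.59, -0.68], [1.2, 1.65, -0.52], [1.3, 1.69, -0.35], [1.4, 1.72, -0.18], [1.5, 1.73, -0.01], [1.6, 1.72, 0.16], [1.7, 1.7, 0.34]]
```

```bash
python3 -m inch '[0.3,0,-1.7,0, 0.45,0,-1.65,0, 0.6,0,-1.6,0, 0.8,0,-1.55,0, 0.95,0,-1.45,0, 1.05,0,-1.35,0, 0,0,0,0]'
```

```text
time_s: 4.53
ee_pos: [0.4772, 0.1012, 0.1756]
orientation: [1.0, 0.027, -0.001, 0.0]
force: [-6.6, -3.8, 3.9]
finger_gap: 0.0239
grasp_force: 20.0
```

```bash
python3 -m inch '[1.2,0,-1.25,0, 1.3,0,-1.1,0, 1.4,0,-1,0, 1.5,0,-0.85,0, 1.6,0,-0.7,0, 1.65,0,-0.5,0, 1.7,0,-0.35,0, 1.7,0,-0.2,0, 0,0,0,0]' && python3 -m inch '[1.7,0,0,0, 1.7,0,0.15,0, 0.8,0,0.15,0, 0,0,0,0]'; python3 - <<'E'
from h import *
go([.65,.107,.229],.054)
cv2.imwrite('pics/s4.png',robot.capture('scene')[:,:,::-1])
E
```

```text
time_s: 5.65
ee_pos: [0.5985, 0.1088, 0.2341]
orientation: [1.0, 0.027, -0.0, -0.001]
force: [-1.1, 4.9, 0.5]
finger_gap: 0.0233
grasp_force: 20.0
time_s: 6.15
ee_pos: [0.6397, 0.1115, 0.2307]
orientation: [1.0, 0.028, -0.001, -0.001]
force: [-0.6, 6.0, -0.4]
finger_gap: 0.0237
grasp_force: 20.0
t 6.15 pos [0.6397 0.1115 0.2307] shift cm [1.   0.5  0.17] yaw 3.16 turn 0.06 F [-0.6  6.  -0.4] gap 0.0237 gf 20.0
```

View pics/s4.png

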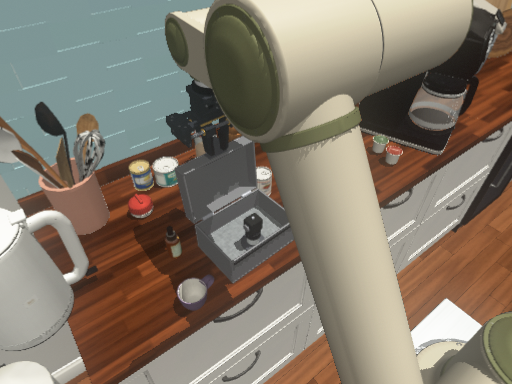

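The lid is open, and the grip block is visible at about (254,226). I release the tab, lift clear, move back over the post and look again.

```bash
python3 -m inch '[0,0,0,0, 0,0,0,0, 0,0,0,0, 0,0,-3,0, 0,0,-3,0, 0,0,-2,0, 0,0,0,0]' 5; python3 -m inch '[-4,0.1,0,0, -4,0.1,0,0, -4,0.1,0,0, -4,0.1,0,0, -4,0.1,0,0, -4,0.1,0,0, 0,0,0,0]' 8.8; python3 - <<'E'
from h import *
go([.5125,.103,.073],.054)
a=robot.capture('scene')[150:300,170:330,::-1];b=robot.capture('top')[150:270,150:310,::-1]
cv2.imwrite('pics/s5.png',a);cv2.imwrite('pics/t5.png',b)
v=np.vstack([a,b]);cv2.imwrite('pics/c5.png',np.hstack([cv2.resize(a,(400,375),interpolation=2),cv2.resize(b,(400,300),interpolation=2)[:375] if 0 else np.pad(cv2.resize(b,(400,300),interpolation=2),((0,75),(0,0),(0,0)))]))
E
```

```text
time_s: 7.08
ee_pos: [0.6403, 0.11, 0.3126]
orientation: [1.0, 0.027, 0.002, 0.0]
force: [0.1, -0.5, -0.4]
finger_gap: 0.0502
grasp_force: 0.0
time_s: 7.95
ee_pos: [0.3986, 0.0913, 0.3109]
orientation: [1.0, 0.027, -0.0, 0.0]
force: [-0.8, -0.6, 0.3]
finger_gap: 0.0881
grasp_force: 0.0
t 7.95 pos [0.3986 0.0913 0.3109] shift cm [11.44 -0.56 23.78] yaw 3.07 turn -0.02 F [-0.8 -0.6  0.3] gap 0.0881 gf 0.0
```

View pics/c5.png

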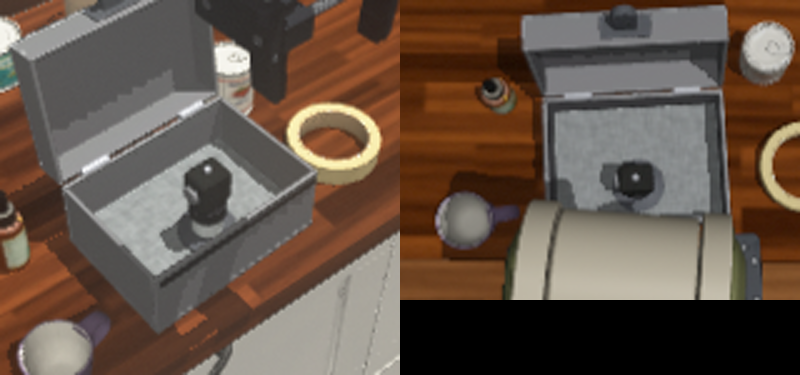

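Both views show the post, with the stud bright on top: scene at about (254,217.6), top at about (244,221.2). I triangulate it and check against height 0.112 m and the model.

```bash
python3 - <<'E'
from h import *
for n,f,o in(('scene','s5',(170,150)),('top','t5',(150,150))):
    g=cv2.imread(f'pics/{f}.png',0).astype(int);c={'scene':(84,68),'top':(94,71)}[n]
    w=g[c[1]-3:c[1]+4,c[0]-3:c[0]+4];y,x=np.unravel_index(w.argmax(),w.shape);ww=np.clip(w-np.median(w)-20,0,None);yy,xx=np.mgrid[:7,:7]
    uv=((xx*ww).sum()/ww.sum()+c[0]-3+o[0],(yy*ww).sum()/ww.sum()+c[1]-3+o[1]);print(n,uv,plane(n,uv,.113));globals()[n]=uv
print(tri(scene,top))
E
```

```text
scene (np.float64(252.6160409556314), np.float64(217.1655290102389)) [0.51522766 0.10197391 0.113     ]
top (np.float64(243.82608695652175), np.float64(220.4233409610984)) [0.51313503 0.10266614 0.113     ]
(array([0.51320775, 0.10292002, 0.1152329 ]), np.float64(0.0009244266726137892))
```

The triangulated stud is at (0.5135, 0.1025, 0.115), which is consistent with the model. I go over it, descend and squeeze.

```bash
python3 -m inch '[4,-0.2,0,0, 4,-0.2,0,0, 3.5,-0.1,0,0, 0,0,0,0, 0,0,4,0, 0,0,4,0, 0,0,4,0, 0,0,4,0, 0,0,3,0, 0,0,2.5,0, 0,0,2.3,0, 0,0,0,0, 0,0,0,0]'; python3 - <<'E'
from h import *
go([.5135,.1027,.073],.054)
E
```

```text
time_s: 9.68
ee_pos: [0.5155, 0.1024, 0.074]
orientation: [1.0, 0.027, 0.001, 0.0]
force: [-0.4, 0.0, 0.3]
finger_gap: 0.0883
grasp_force: 0.0
t 9.68 pos [0.5155 0.1024 0.074 ] shift cm [-0.2  -0.04  0.1 ] yaw 3.08 turn -0.01 F [-0.4  0.   0.3] gap 0.0883 gf 0.0
```

```bash
python3 -m inch '[-0.2,0,0.1,0, 0,0,0,0, 0,0,0,0, 0,0,0,0, 0,0,0,0, 0,0,0,0, 0,0,0,0]' 3.2 25; python3 - <<'E'
from h import *
go([.5135,.1027,.073],.054)
E
```

```text
time_s: 10.55
ee_pos: [0.5133, 0.1035, 0.0725]
orientation: [1.0, 0.027, 0.0, -0.001]
force: [-0.7, 9.6, 2.2]
finger_gap: 0.0363
grasp_force: 25.0
t 10.55 pos [0.5133 0.1035 0.0725] shift cm [ 0.02  0.08 -0.05] yaw 3.09 turn -0.01 F [-0.7  9.6  2.2] gap 0.0363 gf 25.0
```

The gap of 36.3 mm shows the button is in. I ease out the small side force and pull up.

```bash
python3 -m inch '[0,-0.1,0,0, 0,0,0,0, 0,0,-0.7,0, 0,0,-0.7,0, 0,0,-0.7,0, 0,0,-0.7,0, 0,0,-0.7,0, 0,0,-0.7,0, 0,0,0,0, 0,0,0,0]' - 35; python3 -m inch '[0,0,-0.7,0, 0,0,-0.7,0, 0,0,-0.7,0, 0,0,-0.7,0, 0,0,-0.7,0, 0,0,-0.6,0, 0,0,0,0, 0,0,0,0]'
```

```text
time_s: 11.8
ee_pos: [0.5132, 0.1033, 0.1142]
orientation: [1.0, 0.027, -0.0, -0.0]
force: [2.2, 4.0, -3.8]
finger_gap: 0.0361
grasp_force: 35.0
time_s: 12.8
ee_pos: [0.513, 0.1033, 0.1546]
orientation: [1.0, 0.027, -0.0, -0.0]
force: [4.0, 4.7, -8.1]
finger_gap: 0.0365
grasp_force: 35.0
```

```bash
python3 -m inch '[0,0,-0.15,0, 0,0,-0.15,0, 0,0,0,0, 0,0,0,0, 0,0,0,0, 0,0,0,0, 0,0,0,0]'; python3 - <<'E'
from h import *
go([.5135,.1027,.157],.054)
a=robot.capture('scene')[110:290,170:330,::-1];b=robot.capture('top')[150:270,150:310,::-1]
cv2.imwrite('pics/c6.png',np.hstack([cv2.resize(a,(480,540),interpolation=2),np.pad(cv2.resize(b,(320,240),interpolation=2),((0,300),(0,0),(0,0)))]))
E
```

```text
time_s: 13.68
ee_pos: [0.5129, 0.1033, 0.1567]
orientation: [1.0, 0.027, -0.001, -0.0]
force: [5.1, 4.7, -15.7]
finger_gap: 0.0363
grasp_force: 35.0
t 13.68 pos [0.5129 0.1033 0.1567] shift cm [ 0.05  0.06 -0.03] yaw 3.07 turn -0.03 F [  5.1   4.7 -15.7] gap 0.0363 gf 35.0
```

View pics/c6.png

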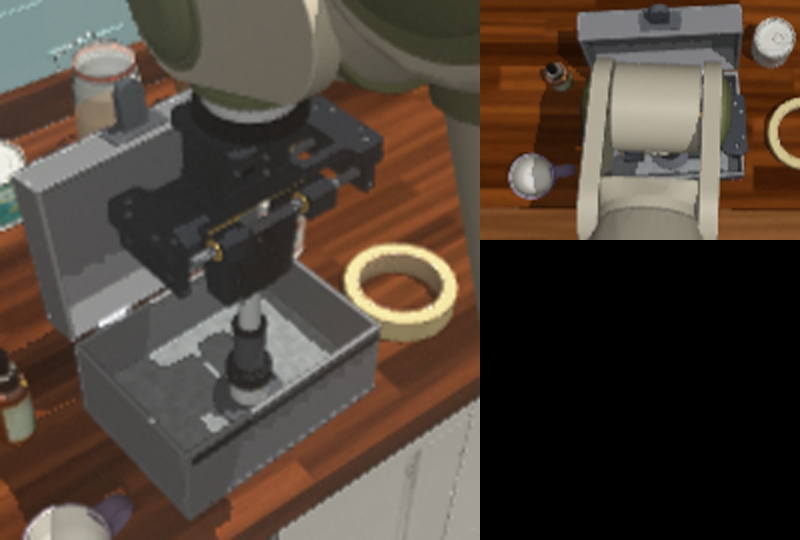

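Both tube stages are out and the lid stands open. The TCP rose 84 mm and the pull went up to about 16 N, so the post is on its second stop.

```bash
python3 -c "
from station import robot
print(robot.hand_in())"
```

```text
the job is handed in; nothing more can be done
None
```

I handed the job in at 13.7 s of the 51 s allowed: the lid is open on its stop, and the post is pulled up 84 mm to its second stop, still gripped at 35 N. The last pictures show the bystanders where they stood; the judge's verdict was not shown.

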